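# Hold the top-heavy beam balance at the clip

### The arm

A 6-joint arm with a two-finger parallel gripper is mounted at the origin on the work surface. World frame = base frame: x ahead of the robot, y to its left, z up, the work surface at z = 0. Lengths are in mm, angles in rad, forces in N, time in s.
With the tool pointing down it reaches from about 250 to 725 mm from the base axis. Payload 4 kg.
Tool frame: the origin (TCP) lies on the mounting face of the last link; the fingertips stand 173 mm ahead of it and the grasp point (between the pads) lies 155 mm ahead of it; z points along the fingers, y is the line along which they close (so a half turn about z gives the same grasp; the last joint's range is limited). The gripper opens to 85 mm and grips with 20 to 120 N. Pads are 22 mm wide; open, the fingers measure 114 mm over their backs; the gripper's body (76 mm by 85 mm) begins 54 mm behind the grasp point. The pads swing forward as they close: fully open they stand 13 mm farther back than shut.
Start: joints at [1.253, 0.241, 0.005, 1.335, 0, 1.571], TCP at [156.237, 474.963, 404.706] pointing down, gripper open.
Joint ranges: [-2.72, 2.72], [-1.05, 1.87], [-1.09, 1.28], [-1.99, 2.15], [-1.42, 1.44], [-3.14, 3.14]. Speed limits (rad/s): [2.79, 2.79, 3.14, 3.14, 3.14, 3.14].

### API

Orientations are given as a rotation vector (axis times angle).
In Python, from cell import robot gives the robot as it stands.
- The arm moves only by the shell command python3 -m crank 'ROWS' [FORCE]. ROWS is JSON, a list of rows, each a list of 3 entries, a list of its own where there are three numbers: the shift along the world's x, y, z in mm, then the turn, a rotation vector about the world's x, y, z in degrees, then the opening, from 0 (shut) to 1 (fully open). A call has 1 to 5 rows; each row shifts and turns the commanded pose from where the row before left it; what a row does not reach is not made up. A row lasts 1/10 s, in which the tool goes at most 50 mm and 8.59 degrees, less where a joint would pass 70% of its speed; a pose out of reach is approached as far as the arm can. A call is refused whole if a number of a shift passes 50 or a number of a turn 8.59, either way. A call with a gripper value outside its range is refused whole. The fingers move at their own pace and stop on an object; FORCE is the grip in N (left out, the last holds). Time passes only in rows, so rows that do not move let the fingers close. It gives the time, the measured TCP pose, the force, the opening and the grip force at its end, in the units of the state.
- robot.state(): the state, without advancing time (a new reading comes with each control period).
- robot.camera(name): name is "scene" or "top" or "wrist"; returns (picture, depth): 480x640x3 uint8, blue, green, red; 480x640 float32, mm along the optical axis (not along the pixel's ray), 0 where there is no reading.
- robot.camera_info(name): a dict with "K" (3x3 intrinsics, pixels), "D" ([k1, k2, p1, p2, k3] as OpenCV has them; the pictures are not rectified), "world_from_camera" (4x4, takes a point from camera to world coordinates); the wrist camera has in their place "mount" (4x4, takes a point from camera to tool coordinates, whose origin is the TCP and whose axes are the flange's). Camera axes: x right, y up, looking along -z (the intrinsics and any distortion apply to the point x, -y, -z); pixel columns grow to the right and rows downward; lengths in mm; the calibration is good to about 2 mm. A picture is of the moment at which its call begins: read the wrist's pose just before it. camera_info takes no time and is no camera call.
- robot.finish_job(): hands the job in; it is judged then, once.
Trained networks look in the newest picture that a camera, given by its name, has taken for a name from the list of things; names that differ only in an ending like _2 or _b are one class to them, and where a whole thing is asked for, a point or a joint stands for the part that bears it (a point fixed in the world has none). Each returns a list of dicts, best first, with "confidence" (0 to 1); they miss things now and then, are a little off and sometimes report something else, mostly with a low value. They report only what shows in the picture. A call takes as long as a camera call.
- robot.look_for(camera, label): "box" ([left, top, right, bottom] in pixels, round what is visible of it).
The state is a dict: "time_s": time; "q": joint angles; "qvel": joint speeds; "tau": joint torques, N m; "tcp_pos": TCP position; "eef_rot": TCP orientation; "ft_force": force on the tool from outside, world axes, zero at the start; "ft_torque": the same for the moment, N m; "opening": opening from 0.0 (shut) to 1.0 (fully open); "finger_force": force on a finger pad.
Only numpy, scipy, OpenCV 4.12 (cv2) and the standard library are available. Lean on these libraries where they do the work, as an engineer would, in place of code of your own. Each camera call takes 0.05 s, during which the arm holds its last target. There are 200 camera calls.

### The job

Check the ramekin on the beam balance: using nothing but the balance's sprung handle, raise the beam off its rest and keep the pointer's tip between the two prongs of the clip for five seconds without a break, never letting the tip swing faster than about 10 cm a second. Then ease the beam gently back down onto the rest it started on and let go of the handle, leaving the other kitchen things alone.

Things in the scene. Friction and masses are not known exactly. Their poses are not given: they have to be found in the camera images.
- pivot (a point): The beam's pivot axis on a grey beam balance fixed to the counter (base 130 x 400 x 24 mm), 200 mm above the counter. Its axes are the balance's own: x along the pivot axis (at yaw 0 away from the robot), y along the beam, z up. The ramekin's pan is at the -y end, the handle on the +y side.
- beam (a joint): Tilt of the beam, rad: 0 level, positive with the +y end (brass weight) down. Stops at -0.25 (starts there at rest, ramekin end down on its rest) and +0.25. Top-heavy: gravity torque on it = -T0 + G*sin(tilt), T0 nominally 0.075 N m (hidden, 0.035 to 0.125), G nominally 0.47 N m/rad (hidden, 0.42 to 0.52). Left to itself it falls to a stop. Pivot damping 0.006 N m s/rad, hardly any friction.
- lever (a joint): Angle of the sprung handle relative to the beam, rad, same axis and sense (positive: grip lower), range -0.9 to 0.9; handle angle from level = beam + lever. A torsion spring in the hub, 0.35 N m/rad, zero at 0, damping 0.012 N m s/rad, is all that joins them: it turns the beam with 0.35*lever N m. The handle is counterweighted, so unheld it lies at 0.
- grip (a point): Where to hold the handle: middle of a level wooden sleeve, 20 mm thick, 62 mm long, that turns freely on its rod, parallel to the pivot axis on the robot's side, 120 mm from the beam's middle plane along -x, circling the pivot axis at 140 mm radius on the +y side. Starts 235 mm above the counter; up to 125 mm lower in use. Fingers close along the balance's y.
- tip (a point): Tip of the thin dark pointer with a 14 mm ball at its end that stands up from the middle of the beam, 222 mm (ball centre) above the pivot; moves with the beam and leans to +y when the tilt is positive.
- clip (a joint): Angle in rad about the pivot of the clip's middle, same sense as the beam's tilt: the pointer's tip is midway between the prongs when beam = clip. Between -0.08 and 0.08, set before the start; it stays put.
- gap (a point): Midpoint between the two downward prongs of the dark fork-shaped clip on the arc above the pointer, at the tip's radius (222 mm). Clear gap between the prongs 36 mm along its y (about the arc), so the tip may be 18 mm (0.08 rad) to either side.
- bar: The steel beam: bar 440 x 20 x 30 mm with a 110 mm round pan at each end (centres 200 mm from the pivot, tops 20 mm above it) and the pointer. With ramekin, weight and bob its moment of inertia about the pivot is nominally 0.091 kg m2. Not to be touched. Origin on the pivot axis, y along the beam.
- bob: Brass cylinder, 36 mm diameter, 32 mm high, nominally 0.25 kg, on the pointer, its centre and origin 150 mm above the pivot. Not to be touched.
- ramekin: White ceramic ramekin, 80 mm across, 45 mm high, nominally 0.16 kg (hidden, 0.14 to 0.185), seated firmly on the pan at the -y end; origin under its centre. Not to be touched.
- weight: Brass weight 42 mm across, 46 mm high, seated firmly on the pan at the +y end; origin under its centre. Not to be touched.
- basket: Bystander: round light proofing basket, 200 mm across, 75 mm high, origin under its centre; to the robot's right.
- jar: Bystander: glass starter jar with closed aluminium lid, 84 mm across, 130 mm high, origin under its centre; to the robot's left.
- scraper: Bystander: steel bench scraper lying flat, about 110 x 150 mm, 22 mm high, origin under its centre; to the robot's left.
- timer: Bystander: red kitchen timer, 72 mm across, 62 mm high, origin under its centre; to the robot's right.

How it is judged (in metres and radians):
On the way:
1. the pointer's tip stays between the clip's prongs for 5 s without a break (y of tip in the frame of gap between -0.018 and 0.018 m), for 5 s.
At the end, for the whole second after the job is handed in: The beam lies at rest (under 0.05 rad/s) on the rest it started on (tilt below -0.22 rad), after the pointer's tip stayed within 18 mm of the clip's middle for 5 s (value of joint beam below -0.22 rad and velocity of joint beam between -0.05 and 0.05 rad/s); the robot touches nothing.
It fails at once if the beam swings or lands faster than 0.6 rad/s (13 cm/s at the tip) (velocity of joint beam above 0.6 rad/s or velocity of joint beam below -0.6 rad/s).
It fails at once if the robot touches the beam, bob, ramekin or weight instead of the handle (contact force between any of the fingers, the arm and bar above 0.5 N or contact force between any of the fingers, the arm and bob above 0.5 N or contact force between any of the fingers, the arm and ramekin above 0.5 N or contact force between any of the fingers, the arm and weight above 0.5 N).
It fails at once if a bystander is moved more than 20 mm (distance of any of basket, jar, scraper, timer from where it was at the start of the episode above 0.02 m).
It also fails if it takes over 70 s, if anything falls off the work surface, if the arm or the gripper's body presses on something with over 40 N, if the wrist force passes 120 N, or if a joint passes its speed limit or range.

## Working session

There is one attempt and no reset: what is moved stays moved. The work goes in short steps, Python scripts to look and compute and a shell command to move; the robot and the scene stay as the last step left them, time stands still between calls to the robot, and variables do not carry over. Pictures are saved under pics/ and viewed, at most 10 in all, crops included, and the job is handed in when it is done.

```bash
ls; mkdir -p pics; cat > h.py <<'E'
import numpy as np, cv2
from cell import robot
def world(cam,u,v,d,info=None):
    i=info or robot.camera_info(cam); K=np.array(i["K"]);D=np.array(i["D"],float)
    p=cv2.undistortPoints(np.array([[[u,v]]],float),K,D)[0,0]
    c=np.array([p[0]*d,-p[1]*d,-d,1]); return (np.array(i["world_from_camera"])@c)[:3]
def proj(cam,P):
    i=robot.camera_info(cam); c=np.linalg.inv(np.array(i["world_from_camera"]))@np.append(P,1)
    x=np.array([[c[0],-c[1],-c[2]]]); return cv2.projectPoints(x,np.zeros(3),np.zeros(3),np.array(i["K"]),np.array(i["D"],float))[0][0,0]
E
python3 - <<'E'
from h import *
s=robot.state(); print(s)
for c in("scene","top"):
    im,d=robot.camera(c); cv2.imwrite(f"pics/{c}0.png",im); np.save(f"{c}0.npy",d)
    print(c,np.round(robot.camera_info(c)["world_from_camera"],3).tolist())
    for l in("pivot","grip","tip","gap","bar","bob","ramekin","weight","basket","jar","timer"):
        r=robot.look_for(c,l)
        for b in r[:1]:
            x0,y0,x1,y1=b["box"];u,v=(x0+x1)/2,(y0+y1)/2
            dd=d[int(v),int(u)]
            print(c,l,np.round(b["box"]),round(b["confidence"],2),dd,np.round(world(c,u,v,dd)))
E
```

```text
pics
{'time_s': 0.0, 'q': array([ 1.25299158e+00,  2.41393520e-01,  3.69805522e-03,  1.33520953e+00,
       -2.40266288e-07,  1.57083705e+00]), 'qvel': array([-0.00193703, -0.00111974, -0.00081794, -0.00081525, -0.00091016,
       -0.00181578]), 'tau': array([-7.21466095e-04, -3.72318363e+01,  2.52407420e+01,  1.69878057e-02,
        2.69398720e-05,  3.08275261e-06]), 'tcp_pos': array([156.15250938, 474.69275093, 403.81231645]), 'eef_rot': array([-0.49711849, -3.1016725 ,  0.00327028]), 'ft_force': array([-0.55878216, -0.6808539 , -0.262126  ]), 'ft_torque': array([-0.01861932,  0.0047612 , -0.02386626]), 'finger_force': 0.0, 'opening': 0.9984621626972119}
scene [[-0.556, -0.625, 0.548, 1431.603], [0.831, -0.414, 0.371, 580.417], [-0.005, 0.662, 0.75, 1476.25], [0.0, 0.0, 0.0, 1.0]]
scene pivot [220. 204. 394. 354.] 0.83 1611.3506 [625.  -7. 207.]
scene grip [361. 262. 378. 282.] 0.68 1512.4862 [578. 152. 295.]
scene tip [216. 211. 391. 293.] 0.84 1696.0765 [541. -76. 190.]
scene gap [479. 291. 514. 344.] 0.47 1640.8412 [393. 445. 114.]
scene bob [279. 215. 293. 236.] 0.74 1526.9624 
[... 486 characters left out ...]
pivot [244. 192. 413. 282.] 0.62 1586.6956 [566. -38. 194.]
top grip [289. 264. 296. 282.] 0.59 1524.9319 [453.  68. 242.]
top tip [248. 198. 406. 252.] 0.92 1576.3296 [600. -33. 210.]
top gap [322. 196. 341. 206.] 0.52 1339.3439 [619. -43. 452.]
top bar [241. 200. 406. 252.] 0.7 1570.2949 [596. -21. 216.]
top bob [336. 207. 349. 219.] 0.53 1426.8827 [606. -73. 361.]
top ramekin [382. 203. 411. 230.] 0.88 1611.8824 [ 632. -244.  175.]
top weight [257. 222. 274. 242.] 0.74 1467.5157 [560. 137. 317.]
top basket [446. 255. 507. 316.] 0.91 1755.7747 [ 436. -525.   -4.]
top jar [161. 292. 194. 322.] 0.84 1629.4735 [357. 423. 128.]
top timer [442. 228. 471. 250.] 0.91 1717.5177 [ 581. -451.   57.]
```

```bash
python3 - <<'E'
import cv2
a=cv2.imread("pics/scene0.png")[170:400,180:560]; b=cv2.imread("pics/top0.png")[180:300,220:430]
cv2.imwrite("pics/a.png",cv2.resize(a,(760,460),interpolation=cv2.INTER_CUBIC)); cv2.imwrite("pics/b.png",cv2.resize(b,(798,456),interpolation=cv2.INTER_CUBIC))
E
```

```text
(no output)
```

View pics/a.png

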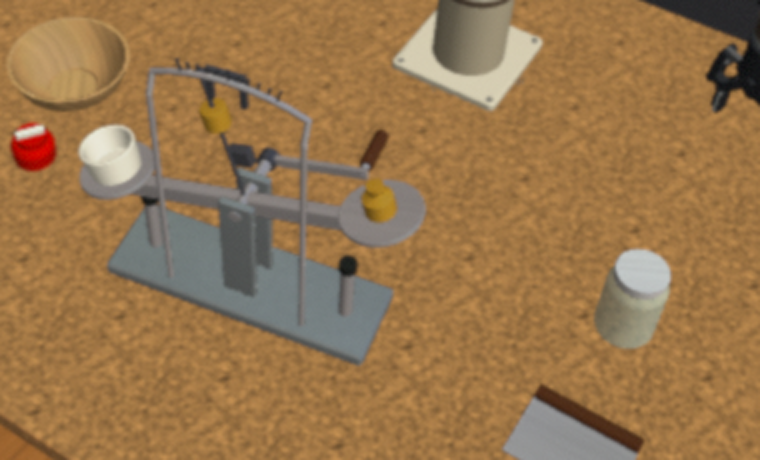

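View pics/b.png

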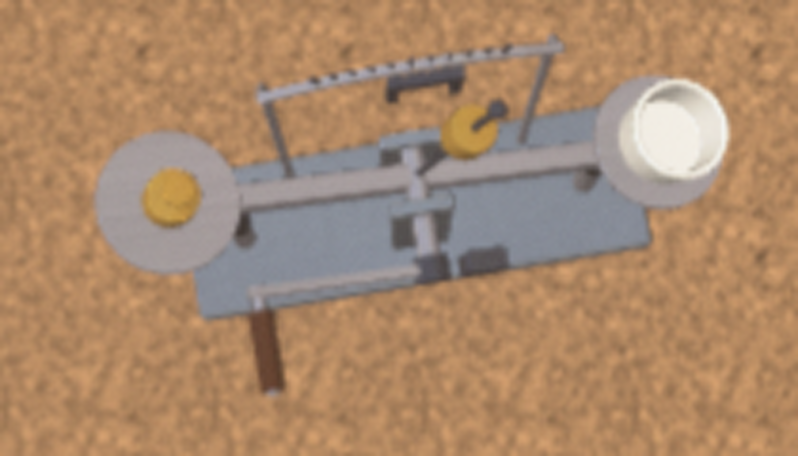

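The balance is yawed slightly, ramekin end down. The dark sleeve lies at about (290,272) in top, the clip prongs at about (323,205) and (340,203), and the pointer ball at about (351,208). Next I fit the balance pose.

```bash
cat > fit.py <<'E'
from h import *
from scipy.optimize import least_squares
def R(p): return np.array([[np.cos(p),-np.sin(p),0],[np.sin(p),np.cos(p),0],[0,0,1]])
def B(x,y,z,th): # beam-frame pt -> balance frame; +tilt: +y end down
    return [x, y*np.cos(th)+z*np.sin(th), -y*np.sin(th)+z*np.cos(th)]
E
python3 - <<'E'
from fit import *
t=-.25
obs=[("top",(391.6,244),[-65,-200,-176]),("top",(274,263.7),[-65,200,-176]),
("scene",(235,303.5),[65,-200,-176]),("scene",(360,349),[65,200,-176]),("scene",(376,316),[-65,200,-176]),
("top",(288.9,261.6),B(-89,140,10,t)),("top",(291.3,282.6),B(-151,140,10,t)),
("top",(351,208.4),B(0,0,222,t)),("top",(265.2,231.5),B(0,200,43,t)),("scene",(369.5,271.5),B(0,200,43,t)),
("top",(396.5,216.5),B(0,-200,42,t)),("scene",(234,250.5),B(0,-200,42,t)),
("top",(342.5,213),B(0,0,150,t)),("scene",(286,225.5),B(0,0,150,t))]
def f(p): return np.concatenate([proj(c,R(p[2])@np.array(q)+[p[0],p[1],200])-np.array(u) for c,u,q in obs])
s=least_squares(f,[596,-53,.19],loss="soft_l1"); p=s.x; print(p); print(np.round(f(p).reshape(-1,2),1).tolist())
np.save("pose.npy",p)
# clip: prong points
d=np.load("top0.npy"); ds=np.load("scene0.npy")
for c,dd,pts in(("top",d,[(323,205),(340,203),(331,200)]),("scene",ds,[(284,214),(302,220)])):
    for u,v in pts:
        w=dd[v-2:v+3,u-2:u+3]; q=world(c,u,v,w[w>0].min()); b=R(p[2]).T@(q-[p[0],p[1],200]); print(c,u,v,np.round(w.min()),np.round(b),"ang",np.arctan2(b[1],b[2]),np.hypot(b[1],b[2]))
g=R(p[2])@np.array(B(-130,140,0,t))+[p[0],p[1],200]
print("grasp",g)
st=robot.state(); from scipy.spatial.transform import Rotation as Ro
M=Ro.from_rotvec(st["eef_rot"]).as_matrix(); print(M.round(2)); 
yb=R(p[2])[:,1]; a=np.degrees(np.arctan2(yb[1],yb[0])-np.arctan2(M[1,1],M[0,1])); print("turn",(a+90)%180-90,"tcp move",g+[0,0,155]-st["tcp_pos"])
E
```

```text
[ 5.99493850e+02 -3.88729008e+01  1.72306403e-01]
[[0.3, -0.4], [-1.8, 0.2], [-3.3, -1.9], [0.3, 0.6], [0.9, -2.4], [-0.1, -0.8], [1.0, -0.5], [-0.4, -0.3], [-0.0, -0.5], [-1.1, -2.7], [-0.4, -1.7], [1.2, -2.6], [0.4, 1.4], [1.2, 2.2]]
top 323 205 1342.0 [ 13.  15. 249.] ang 0.06054307479872825 249.42297116024463
top 340 203 1348.0 [ 12. -28. 243.] ang -0.11656856721603938 244.85931501382188
top 331 200 1334.0 [ 20.  -7. 258.] ang -0.02544194855473422 258.40464801706565
scene 284 214 1460.0 [ 31. -26. 228.] ang -0.11557597274947025 229.46686245428754
scene 302 220 1452.0 [ 28.  19. 224.] ang 0.0856478877792793 225.02025128062144
grasp [448.16140721  72.47700195 234.6365543 ]
[[-0.95  0.31  0.  ]
 [ 0.31  0.95  0.  ]
 [-0.    0.   -1.  ]]
turn 28.082715229715433 tcp move [ 291.92600639 -402.48115436  -15.09901815]
```

```bash
python3 - <<'E'
import cv2
a=cv2.imread("pics/scene0.png")[185:265,245:345]
cv2.imwrite("pics/c.png",cv2.resize(a,(750,600),interpolation=cv2.INTER_CUBIC))
E
```

```text
(no output)
```

View pics/c.png

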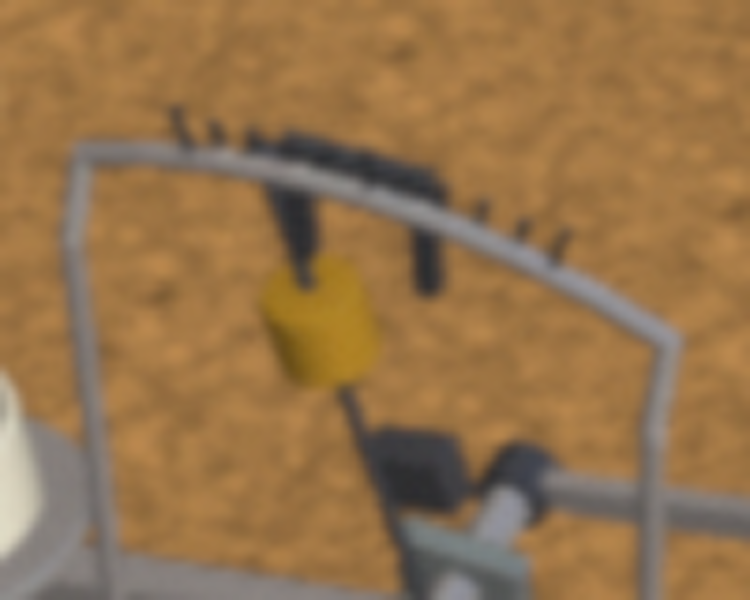

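The clip's middle is at about -0.02 rad: prongs near crop (305,280) and (428,290), i.e. (286,222) and (302,224) in scene. Moving above the grip.

```bash
python3 -m crank '[[[20,-28,10],[0,0,5.6],1],[[25,-34,10],[0,0,5.6],1],[[25,-34,10],[0,0,5.6],1],[[25,-34,10],[0,0,5.6],1],[[25,-34,10],[0,0,5.7],1]]'
python3 -m crank '[[[25,-34,0],[0,0,0],1],[[25,-34,0],[0,0,0],1],[[25,-34,0],[0,0,0],1],[[25,-34,0],[0,0,0],1],[[25,-34,0],[0,0,0],1]]'
python3 -m crank '[[[25,-34,0],[0,0,0],1],[[22,-34,0],[0,0,0],1],[[0,0,0],[0,0,0],1],[[0,0,0],[0,0,0],1]]'
cat > m.py <<'E'
from fit import *
from scipy.optimize import least_squares
import json,os
P=np.load("pose.npy"); C=np.array([P[0],P[1],200])
ITEMS={("scene","bob"):[0,0,150],("top","bob"):[0,0,150],("scene","weight"):[0,200,40],("top","weight"):[0,200,40],("scene","ramekin"):[0,-200,42],("top","ramekin"):[0,-200,42]}
def px(c,it,th): return proj(c,R(P[2])@np.array(B(*ITEMS[c,it],th))+C)
def measure():
    out={}
    for c in("scene","top"):
        im,d=robot.camera(c); h=cv2.cvtColor(im,cv2.COLOR_BGR2HSV)
        for it in("bob","weight","ramekin"):
            q=np.array([px(c,it,t) for t in(-.25,0,.25)]); lo=(q.min(0)-22).astype(int); hi=(q.max(0)+22).astype(int)
            w=h[lo[1]:hi[1],lo[0]:hi[0]].astype(int)
            m=(w[...,1]>205)&(w[...,2]>110)&(w[...,0]>16)&(w[...,0]<30) if it!="ramekin" else (w[...,1]<55)&(w[...,2]>190)
            n,l,s,ce=cv2.connectedComponentsWithStats(m.astype(np.uint8))
            if n>1:
                # use all sizable pieces (arc may split the bob)
                k=[i for i in range(1,n) if s[i,4]>15]
                if k:
                    mm=np.isin(l,k); v,u=np.nonzero(mm); out[c+"/"+it]=[u.mean()+lo[0],v.mean()+lo[1],len(u)]
    return out
def tilt(o,ref):
    r={}
    for k in o:
        if k not in ref: continue
        c,it=k.split("/"); d=np.array(o[k][:2])-ref[k][:2]
        r[k]=least_squares(lambda t:px(c,it,t[0])-px(c,it,-.25)-d,[-.2]).x[0]
    return r
E
python3 - <<'E'
from m import *
print(robot.camera_info("scene")["K"][0])
o=measure(); json.dump(o,open("ref.json","w")); print({k:np.round(v,1).tolist() for k,v in o.items()})
for k in o: c,i=k.split("/"); print(k,px(c,i,-.25).round(1), (px(c,i,-.15)-px(c,i,-.25)).round(1))
print({k:round(v,4) for k,v in tilt(measure(),o).items()})
im,_=robot.camera("wrist"); cv2.imwrite("pics/w.png",im)
s=robot.state(); print(s["tcp_pos"],s["eef_rot"],s["q"])
E
```

```text
time_s: 1.7
tcp_pos: [276.8, 309.6, 455.2]
eef_rot: [-0.278, 3.129, 0.0]
ft_force: [1.4, 1.1, 0.2]
opening: 1.003
finger_force: 0.0
time_s: 2.2
tcp_pos: [401.9, 139.4, 455.0]
eef_rot: [-0.271, 3.129, 0.001]
ft_force: [0.8, 0.5, 0.3]
opening: 0.998
finger_force: 0.0
time_s: 2.6
tcp_pos: [448.4, 72.2, 454.5]
eef_rot: [0.267, -3.129, -0.001]
ft_force: [-0.5, 0.0, 0.3]
opening: 1.0
finger_force: 0.0
[616.9410448    0.         319.24808647]
{'scene/ramekin': [234.8, 246.7, 547.0], 'top/ramekin': [397.4, 214.4, 543.0]}
scene/ramekin [235.2 247.9] [-0.8 -4.9]
top/ramekin [396.1 214.8] [ 0.9 -1.3]
{'scene/ramekin': np.float64(-0.2504), 'top/ramekin': np.float64(-0.2515)}
[447.66065979  74.01739276 454.89363181] [-2.74355245e-01  3.12939220e+00  2.73434035e-04] [ 1.63814695e-01  1.31365561e-01 -4.73446112e-05  1.43917368e+00
  1.58544302e-04 -1.10790340e-02]
```

View pics/w.png

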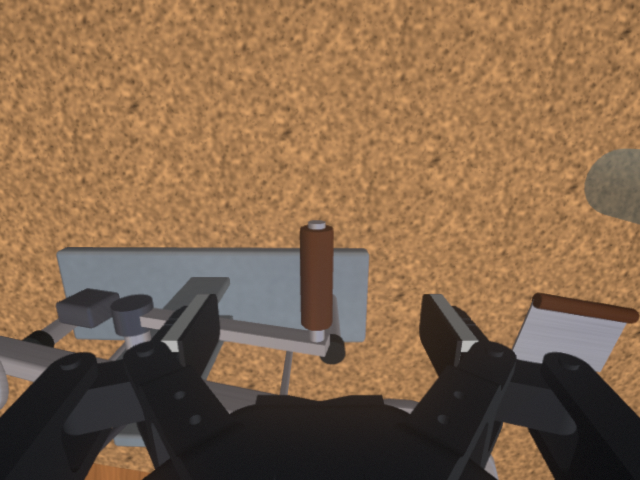

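The sleeve is vertical in the wrist picture at (317,278), centred between the fingers and aligned. I'll fix the brass colour mask and descend.

```bash
python3 -m crank '[[[0,0,-20],[0,0,0],1],[[0,0,-20],[0,0,0],1],[[0,0,-20],[0,0,0],1],[[0,0,-6],[0,0,0],1],[[0,0,0],[0,0,0],1]]'
python3 - <<'E'
from m import *
for c,pts in(("scene",[(288,227),(369,272),(375,295),(420,250),(300,180)]),("top",[(343,214),(265,232),(300,300),(400,290)])):
    im=cv2.imread(f"pics/{c}0.png"); h=cv2.cvtColor(im,cv2.COLOR_BGR2HSV)
    for u,v in pts: print(c,u,v,h[v-3:v+4,u-3:u+4].reshape(-1,3).min(0),h[v-3:v+4,u-3:u+4].reshape(-1,3).max(0))
s=robot.state();print(s["tcp_pos"],s["ft_force"])
E
```

```text
time_s: 3.35
tcp_pos: [447.7, 73.6, 388.2]
eef_rot: [0.273, -3.128, 0.0]
ft_force: [0.6, -0.6, 0.6]
opening: 1.001
finger_force: 0.0
scene 288 227 [ 19 187 143] [ 21 206 175]
scene 369 272 [ 20 188 128] [ 21 206 179]
scene 375 295 [ 13  36 135] [ 17 150 165]
scene 420 250 [ 15 144 146] [ 17 150 173]
scene 300 180 [ 15 144 149] [ 16 150 172]
top 343 214 [12 52 88] [ 20 162 194]
top 265 232 [ 19 151 174] [ 20 162 206]
top 300 300 [ 14 116 160] [ 15 122 202]
top 400 290 [ 14 118 158] [ 15 124 197]
[447.66410152  73.57990443 388.15236039] [ 0.60299501 -0.6115628   0.55723046]
```

```bash
python3 -m crank '[[[0,0,0],[0,0,0],0.5],[[0,0,0],[0,0,0],0],[[0,0,0],[0,0,0],0],[[0,0,0],[0,0,0],0],[[0,0,0],[0,0,0],0]]' 40
python3 - <<'E'
s=open('m.py').read()
s=s.replace("(w[...,1]>205)&(w[...,2]>110)&(w[...,0]>16)&(w[...,0]<30)","(w[...,1]>(172 if c=='scene' else 138))&(w[...,0]>17)&(w[...,0]<30)")
open('m.py','w').write(s)
E
cat > step.py <<'E'
from m import *
import sys
from scipy.spatial.transform import Rotation as Ro
L,k,Ib,cl,cb=140,.35,.091,.012,.006
def load(): return json.load(open("log.json")) if os.path.exists("log.json") else []
def rec(z0,ref):
    lg=load(); s=robot.state(); r=tilt(measure(),ref)
    W={"scene/bob":.006,"top/bob":.006,"scene/weight":.008,"scene/ramekin":.006,"top/weight":.02,"top/ramekin":.02}
    keys=[q for q in r if q in W]; med=np.median([r[q] for q in keys if W[q]<.01]); keys=[q for q in keys if abs(r[q]-med)<.06]
    w=np.array([1/W[q]**2 for q in keys]); th=float((w*[r[q] for q in keys]).sum()/w.sum())
    ph=float(np.arcsin(np.clip(np.sin(-.25)-(s["tcp_pos"][2]-z0)/L,-1,1)))
    lg.append([float(s["time_s"]),ph,th]); json.dump(lg,open("log.json","w"))
    print("t %.2f phi %.3f th %.4f"%tuple(lg[-1]),{q:round(r[q],3) for q in r},"F",s["ft_force"].round(1),"grip",round(s["finger_force"],1),round(s["opening"],2))
    return lg
def deriv(th,w,ph,dph,T0,G): return (-T0+G*np.sin(th)+k*(ph-th)+cl*(dph-w)-cb*w)/Ib
def sim(T0,G,th,w,ts,phi,dt=.01):
    out=[th]
    for a in range(len(ts)-1):
        n=max(1,int(round((ts[a+1]-ts[a])/dt))); h=(ts[a+1]-ts[a])/n; r=(phi[a+1]-phi[a])/(ts[a+1]-ts[a])
        for i in range(n):
            w+=h*deriv(th,w,phi[a]+r*h*i,r,T0,G); th+=h*w
            if th<-.25: th=-.25; w=max(w,0)
        out.append(th)
    return np.array(out),w
E
python3 - <<'E'
from step import *
o=measure(); json.dump(o,open("ref.json","w")); print({q:np.round(v,1).tolist() for q,v in o.items()})
for q in o: c,i=q.split("/"); print(q,px(c,i,-.25).round(1), (px(c,i,-.15)-px(c,i,-.25)).round(1))
z=robot.state()["tcp_pos"][2]; json.dump(z,open("z0.json","w")); rec(z,o); print(z)
E
```

```text
time_s: 3.85
tcp_pos: [448.4, 72.8, 389.0]
eef_rot: [-0.27, 3.129, -0.001]
ft_force: [0.8, -1.9, -0.6]
opening: 0.214
finger_force: 39.0
{'scene/bob': [287.6, 227.9, 201.0], 'scene/weight': [368.9, 270.0, 241.0], 'scene/ramekin': [234.8, 246.7, 542.0], 'top/bob': [342.4, 214.4, 122.0], 'top/weight': [264.6, 231.7, 150.0], 'top/ramekin': [397.4, 214.4, 543.0]}
scene/bob [287.2 227.7] [5.3 0.9]
scene/weight [368.6 269.7] [2.5 5.7]
scene/ramekin [235.2 247.9] [-0.8 -4.9]
top/bob [342.9 214.4] [-5.3  0.7]
top/weight [265.  231.2] [-2.   1.5]
top/ramekin [396.1 214.8] [ 0.9 -1.3]
t 3.95 phi -0.250 th -0.2497 {'scene/bob': np.float64(-0.248), 'scene/weight': np.float64(-0.25), 'scene/ramekin': np.float64(-0.25), 'top/bob': np.float64(-0.25), 'top/weight': np.float64(-0.25), 'top/ramekin': np.float64(-0.254)} F [ 0.9 -1.1 -0.9] grip 39.0 0.22
388.85425663258695
```

```bash
cat > go.py <<'E'
from step import *
ref=json.load(open("ref.json")); z0=json.load(open("z0.json")); lg=np.array(rec(z0,ref)); mode=sys.argv[1]
ph=lg[-1,1]
def rows(pl):
    q=np.concatenate([[ph],pl]); dy=L*np.diff(np.cos(q)); dz=-L*np.diff(np.sin(q))
    for a,b,p in zip(dy,dz,pl): print("   phi %.3f row [%.1f,%.1f,%.1f]"%(p,-np.sin(P[2])*a,np.cos(P[2])*a,b))
if mode=="ramp": rows(ph+float(sys.argv[2])*np.arange(1,6))
if mode=="ctl":
    target=float(sys.argv[2]); n0=int(sys.argv[3]) # index of first log entry to fit
    d=lg[n0:]; d=d[-9:] ; onstop=d[0,2]<-.245
    def res(p):
        o,_=sim(p[0],p[1],-.25 if onstop else p[2],0 if onstop else p[3],d[:,0],d[:,1])
        return np.concatenate([(o-d[:,2])/.004,[(p[0]-.075)/.03,(p[1]-.47)/.03,(p[2]-d[0,2])/.01,p[3]/.3]])
    s=least_squares(res,[.075,.47,d[0,2],.05],x_scale=[.03,.03,.01,.1]); T0,G,th0,w0=s.x
    o,w=sim(T0,G,-.25 if onstop else th0,0 if onstop else w0,d[:,0],d[:,1]); th=o[-1]
    # 0.1 s pass during the two pictures
    (o2,w)=sim(T0,G,0+th,w,[0,.1],[ph,ph]); th=o2[-1]
    print("T0 %.4f G %.3f th %.4f w %.3f rms %.4f"%(T0,G,th,w,np.std(o-d[:,2])))
    p=ph; pl=[]; K1,K2=.95,.75; r=th
    for i in range(5):
        r=r+np.clip(target-r,-.012,.012) if len(sys.argv)>4 else target
        des=(T0-G*np.sin(r)+k*r)/k-K1*(th-r)-K2*(w-(.12*np.sign(target-r) if abs(target-r)>.01 and len(sys.argv)>4 else 0))
        pn=p+np.clip(des-p,-.08,.08); oo,w=sim(T0,G,th,w,[0,.1],[p,pn]); th=oo[-1]; p=pn; pl.append(p)
        print("   -> th %.3f w %.3f"%(th,w))
    rows(pl)
E
python3 -m crank '[[[-0.2,1.4,-11.5],[0,0,0],0],[[-0.2,1.4,-11.5],[0,0,0],0],[[-0.2,1.4,-11.5],[0,0,0],0],[[0,-0.3,-7],[0,0,0],0],[[0,-0.3,-7],[0,0,0],0]]'; python3 go.py ramp 0.02
```

```text
time_s: 4.55
tcp_pos: [447.9, 76.1, 339.5]
eef_rot: [-0.27, 3.13, -0.003]
ft_force: [2.8, -5.0, 1.1]
opening: 0.223
finger_force: 39.4
t 4.55 phi 0.105 th -0.2500 {'scene/bob': np.float64(-0.248), 'scene/weight': np.float64(-0.252), 'scene/ramekin': np.float64(-0.25), 'top/bob': np.float64(-0.252), 'top/weight': np.float64(-0.252), 'top/ramekin': np.float64(-0.252)} F [ 2.8 -5.   1.1] grip 39.4 0.22
   phi 0.125 row [0.1,-0.3,-2.8]
   phi 0.145 row [0.1,-0.4,-2.8]
   phi 0.165 row [0.1,-0.4,-2.8]
   phi 0.185 row [0.1,-0.5,-2.8]
   phi 0.205 row [0.1,-0.5,-2.7]
```

```bash
python3 -m crank '[[[0.1,-0.5,-2.8],[0,0,0],0],[[0.1,-0.6,-2.8],[0,0,0],0],[[0.1,-0.6,-2.8],[0,0,0],0],[[0.1,-0.6,-2.8],[0,0,0],0]]'; python3 go.py ramp 0.015
```

```text
time_s: 5.05
tcp_pos: [448.2, 74.2, 328.9]
eef_rot: [-0.271, 3.129, 0.0]
ft_force: [2.8, -3.1, 1.8]
opening: 0.222
finger_force: 39.4
t 5.05 phi 0.182 th -0.2500 {'scene/bob': np.float64(-0.249), 'scene/weight': np.float64(-0.251), 'scene/ramekin': np.float64(-0.25), 'top/bob': np.float64(-0.251), 'top/weight': np.float64(-0.25), 'top/ramekin': np.float64(-0.25)} F [ 2.8 -3.1  1.8] grip 39.4 0.22
   phi 0.197 row [0.1,-0.4,-2.1]
   phi 0.212 row [0.1,-0.4,-2.1]
   phi 0.227 row [0.1,-0.5,-2.0]
   phi 0.242 row [0.1,-0.5,-2.0]
   phi 0.257 row [0.1,-0.5,-2.0]
```

```bash
python3 -m crank '[[[0.1,-0.5,-2.1],[0,0,0],0],[[0.1,-0.5,-2.1],[0,0,0],0],[[0.1,-0.5,-2],[0,0,0],0],[[0.1,-0.5,-2],[0,0,0],0]]'; python3 go.py ramp 0.015
```

```text
time_s: 5.55
tcp_pos: [448.5, 72.3, 320.7]
eef_rot: [-0.271, 3.13, 0.0]
ft_force: [1.9, -2.4, 2.9]
opening: 0.219
finger_force: 39.4
t 5.55 phi 0.242 th -0.2373 {'scene/bob': np.float64(-0.24), 'scene/weight': np.float64(-0.238), 'scene/ramekin': np.float64(-0.237), 'top/bob': np.float64(-0.235), 'top/weight': np.float64(-0.241), 'top/ramekin': np.float64(-0.237)} F [ 1.9 -2.4  2.9] grip 39.4 0.22
   phi 0.257 row [0.1,-0.5,-2.0]
   phi 0.272 row [0.1,-0.5,-2.0]
   phi 0.287 row [0.1,-0.6,-2.0]
   phi 0.302 row [0.1,-0.6,-2.0]
   phi 0.317 row [0.1,-0.6,-2.0]
```

```bash
python3 -m crank '[[[0,0,0],[0,0,0],0],[[0,0,0],[0,0,0],0]]'; python3 go.py ctl -0.02 1 slow
```

```text
time_s: 5.85
tcp_pos: [448.5, 72.4, 320.9]
eef_rot: [-0.271, 3.13, 0.0]
ft_force: [1.7, -2.6, 1.6]
opening: 0.22
finger_force: 39.4
t 5.85 phi 0.240 th -0.2056 {'scene/bob': np.float64(-0.209), 'scene/weight': np.float64(-0.209), 'scene/ramekin': np.float64(-0.205), 'top/bob': np.float64(-0.201), 'top/weight': np.float64(-0.208), 'top/ramekin': np.float64(-0.199)} F [ 1.7 -2.6  1.6] grip 39.4 0.22
T0 0.0750 G 0.470 th -0.2500 w 0.000 rms 0.0181
   -> th -0.250 w 0.005
   -> th -0.248 w 0.038
   -> th -0.242 w 0.071
   -> th -0.234 w 0.095
   -> th -0.223 w 0.113
   phi 0.320 row [0.5,-3.0,-10.8]
   phi 0.398 row [0.7,-3.8,-10.2]
   phi 0.379 row [-0.2,1.0,2.4]
   phi 0.357 row [-0.2,1.1,2.9]
   phi 0.338 row [-0.2,0.9,2.5]
```

```bash
python3 -m crank '[[[-0.3,2,10],[0,0,0],0],[[-0.1,0.8,5],[0,0,0],0],[[0,0,0],[0,0,0],0]]'; python3 go.py ctl -0.02 1 slow
```

```text
time_s: 6.25
tcp_pos: [448.0, 75.3, 336.4]
eef_rot: [-0.271, 3.129, 0.001]
ft_force: [1.9, -1.5, -0.2]
opening: 0.22
finger_force: 39.3
t 6.25 phi 0.127 th -0.1380 {'scene/bob': np.float64(-0.146), 'scene/weight': np.float64(-0.141), 'scene/ramekin': np.float64(-0.132), 'top/bob': np.float64(-0.134), 'top/weight': np.float64(-0.155), 'top/ramekin': np.float64(-0.127)} F [ 1.9 -1.5 -0.2] grip 39.3 0.22
T0 0.0355 G 0.464 th -0.1231 w 0.151 rms 0.0006
   -> th -0.108 w 0.143
   -> th -0.094 w 0.137
   -> th -0.081 w 0.132
   -> th -0.068 w 0.128
   -> th -0.055 w 0.125
   phi 0.125 row [-0.0,0.0,0.3]
   phi 0.125 row [-0.0,0.0,0.0]
   phi 0.124 row [-0.0,0.0,0.1]
   phi 0.122 row [-0.0,0.0,0.2]
   phi 0.120 row [-0.0,0.0,0.3]
```

```bash
python3 -m crank '[[[0,0,0.2],[0,0,0],0],[[0,0,0],[0,0,0],0],[[0,0,0.2],[0,0,0],0]]'; python3 go.py ctl -0.02 1
```

```text
time_s: 6.65
tcp_pos: [448.1, 75.2, 336.0]
eef_rot: [0.271, -3.13, -0.001]
ft_force: [2.8, -0.2, 0.9]
opening: 0.22
finger_force: 39.3
t 6.65 phi 0.130 th -0.0839 {'scene/bob': np.float64(-0.092), 'scene/weight': np.float64(-0.085), 'scene/ramekin': np.float64(-0.074), 'top/bob': np.float64(-0.085), 'top/weight': np.float64(-0.101), 'top/ramekin': np.float64(-0.072)} F [ 2.8 -0.2  0.9] grip 39.3 0.22
T0 0.0370 G 0.457 th -0.0705 w 0.128 rms 0.0008
   -> th -0.059 w 0.107
   -> th -0.049 w 0.084
   -> th -0.042 w 0.065
   -> th -0.036 w 0.050
   -> th -0.032 w 0.039
   phi 0.064 row [-0.2,0.9,9.3]
   phi 0.068 row [0.0,-0.0,-0.6]
   phi 0.077 row [0.0,-0.1,-1.2]
   phi 0.084 row [0.0,-0.1,-1.0]
   phi 0.089 row [0.0,-0.1,-0.8]
```

```bash
python3 -m crank '[[[-0.1,0.7,9],[0,0,0],0],[[0,0,-0.5],[0,0,0],0],[[0,0,-1.2],[0,0,0],0],[[0,-0.1,-1],[0,0,0],0]]'; python3 go.py ctl -0.02 1; python3 - <<'E'
from h import *
a,_=robot.camera("scene"); cv2.imwrite("pics/d.png",cv2.resize(a[185:265,245:345],(750,600),interpolation=cv2.INTER_CUBIC))
E
```

```text
time_s: 7.15
tcp_pos: [447.9, 75.8, 342.3]
eef_rot: [-0.271, 3.13, 0.001]
ft_force: [2.8, 1.6, -0.1]
opening: 0.22
finger_force: 39.3
t 7.15 phi 0.086 th -0.0467 {'scene/bob': np.float64(-0.054), 'scene/weight': np.float64(-0.045), 'scene/ramekin': np.float64(-0.032), 'top/bob': np.float64(-0.052), 'top/weight': np.float64(-0.081), 'top/ramekin': np.float64(-0.044)} F [ 2.8  1.6 -0.1] grip 39.3 0.22
T0 0.0427 G 0.433 th -0.0419 w 0.025 rms 0.0015
   -> th -0.040 w 0.020
   -> th -0.038 w 0.019
   -> th -0.036 w 0.019
   -> th -0.034 w 0.017
   -> th -0.032 w 0.016
   phi 0.128 row [0.1,-0.6,-6.0]
   phi 0.130 row [0.0,-0.0,-0.2]
   phi 0.129 row [-0.0,0.0,0.2]
   phi 0.128 row [-0.0,0.0,0.2]
   phi 0.127 row [-0.0,0.0,0.1]
```

View pics/d.png

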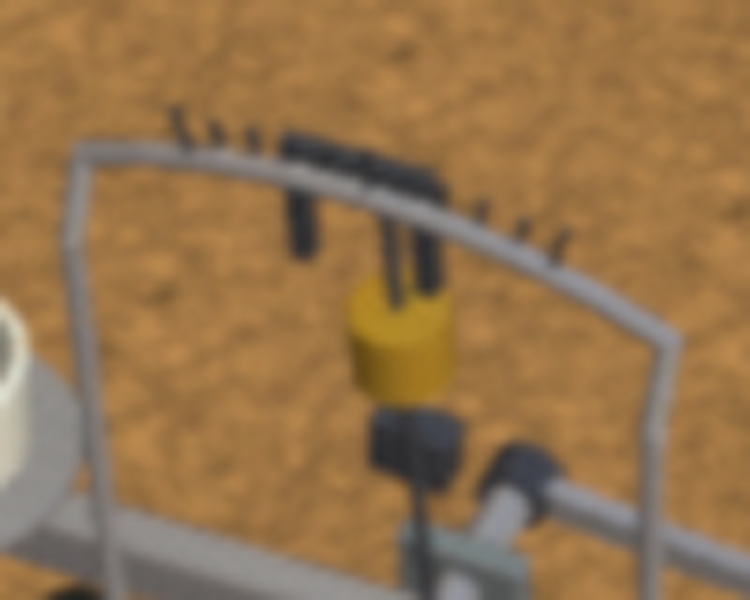

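The pointer, at crop (393,250), stands between the prongs at (302,250) and (428,290), somewhat right of their middle. I'll triangulate the prongs to refine the clip angle.

```bash
python3 - <<'E'
from m import *
def tri(a,b):
    f=lambda X:np.concatenate([proj("top",R(P[2])@X+C)-a,proj("scene",R(P[2])@X+C)-b])
    s=least_squares(f,[0,0,230.]); return s.x.round(1),np.round(s.fun,1)
for a,b in(((323,205.5),(285.3-17+33.8,223.7)),((340.3,203.2),(285.3,218.3))):
    X,r=tri(np.array(a),np.array(b)); print(X,r,np.arctan2(X[1],X[2]))
for c in(-.05,-.02,0,.02,.05):
  print(c,[ (proj("scene",R(P[2])@np.array(B(x,0,222,c))+C)-[245,185])*7.5 for x in(0,)],proj("top",R(P[2])@np.array(B(0,0,222,c))+C))
E
NOREC=1 python3 go.py ctl -0.03 1
```

```text
[ 21.2  14.7 202.7] [-0.3  0.2 -0.3 -0. ] 0.07239423035218669
[ 19.8 -30.9 200.9] [-0.4  0.2 -0.4 -0. ] -0.15261192424342174
-0.05 [array([379.15922152, 181.30949942])] [333.93106683 210.43246386]
-0.02 [array([397.97264743, 186.76107034])] [331.38409315 210.84559266]
0 [array([410.56016755, 190.6499852 ])] [329.68425616 211.12963697]
0.02 [array([423.17612968, 194.7407161 ])] [327.98410438 211.42038778]
0.05 [array([442.13874275, 201.25143017])] [325.43547876 211.8687115 ]
T0 0.0427 G 0.433 th -0.0419 w 0.025 rms 0.0015
   -> th -0.040 w 0.018
   -> th -0.038 w 0.015
   -> th -0.037 w 0.013
   -> th -0.036 w 0.011
   -> th -0.035 w 0.009
   phi 0.121 row [0.1,-0.5,-5.0]
   phi 0.125 row [0.0,-0.1,-0.5]
   phi 0.126 row [0.0,-0.0,-0.1]
   phi 0.126 row [0.0,-0.0,-0.1]
   phi 0.126 row [0.0,-0.0,-0.1]
```

```bash
python3 -m crank '[[[0,-0.4,-4.5],[0,0,0],0],[[0,0,-0.5],[0,0,0],0],[[0,0,0],[0,0,0],0]]'; python3 go.py ctl -0.035 1
```

```text
time_s: 7.6
tcp_pos: [448.0, 75.3, 337.3]
eef_rot: [0.271, -3.13, -0.0]
ft_force: [3.2, 3.3, 0.2]
opening: 0.218
finger_force: 39.3
t 7.60 phi 0.121 th -0.0481 {'scene/bob': np.float64(-0.057), 'scene/weight': np.float64(-0.045), 'scene/ramekin': np.float64(-0.032), 'top/bob': np.float64(-0.054), 'top/weight': np.float64(-0.081), 'top/ramekin': np.float64(-0.047)} F [3.2 3.3 0.2] grip 39.3 0.22
T0 0.0443 G 0.425 th -0.0491 w -0.024 rms 0.0015
   -> th -0.051 w -0.016
   -> th -0.052 w -0.007
   -> th -0.053 w 0.001
   -> th -0.052 w 0.006
   -> th -0.051 w 0.009
   phi 0.166 row [0.2,-0.9,-6.2]
   phi 0.162 row [-0.0,0.1,0.5]
   phi 0.156 row [-0.0,0.1,0.9]
   phi 0.150 row [-0.0,0.1,0.7]
   phi 0.146 row [-0.0,0.1,0.6]
```

```bash
python3 -m crank '[[[0.1,-0.9,-5.5],[0,0,0],0],[[0,0,0],[0,0,0],0],[[0,0,0.8],[0,0,0],0],[[0,0.1,0.7],[0,0,0],0]]'; python3 go.py ctl -0.035 2
```

```text
time_s: 8.1
tcp_pos: [448.1, 74.7, 333.3]
eef_rot: [-0.271, 3.13, 0.001]
ft_force: [2.7, 4.4, -0.5]
opening: 0.216
finger_force: 39.3
t 8.10 phi 0.150 th -0.0442 {'scene/bob': np.float64(-0.053), 'scene/weight': np.float64(-0.044), 'scene/ramekin': np.float64(-0.027), 'top/bob': np.float64(-0.05), 'top/weight': np.float64(-0.081), 'top/ramekin': np.float64(-0.044)} F [ 2.7  4.4 -0.5] grip 39.3 0.22
T0 0.0430 G 0.431 th -0.0459 w 0.007 rms 0.0026
   -> th -0.045 w 0.009
   -> th -0.044 w 0.009
   -> th -0.043 w 0.009
   -> th -0.042 w 0.009
   -> th -0.041 w 0.008
   phi 0.136 row [-0.0,0.3,1.9]
   phi 0.133 row [-0.0,0.0,0.3]
   phi 0.133 row [-0.0,0.0,0.1]
   phi 0.132 row [-0.0,0.0,0.1]
   phi 0.131 row [-0.0,0.0,0.1]
```

```bash
python3 -m crank '[[[0,0.6,1.9],[0,0,0],0],[[0,0.2,0.3],[0,0,0],0],[[0,0,0.1],[0,0,0],0],[[0,0,0.1],[0,0,0],0]]'; python3 go.py ctl -0.035 3
```

```text
time_s: 8.6
tcp_pos: [448.0, 75.2, 335.8]
eef_rot: [0.271, -3.13, 0.0]
ft_force: [2.7, 4.0, -0.6]
opening: 0.219
finger_force: 39.3
t 8.60 phi 0.132 th -0.0217 {'scene/bob': np.float64(-0.032), 'scene/weight': np.float64(-0.02), 'scene/ramekin': np.float64(-0.005), 'top/bob': np.float64(-0.026), 'top/weight': np.float64(-0.052), 'top/ramekin': np.float64(-0.026)} F [ 2.7  4.  -0.6] grip 39.3 0.22
T0 0.0392 G 0.471 th -0.0190 w 0.050 rms 0.0031
   -> th -0.015 w 0.036
   -> th -0.012 w 0.020
   -> th -0.011 w 0.008
   -> th -0.010 w -0.001
   -> th -0.011 w -0.007
   phi 0.071 row [-0.1,0.8,8.4]
   phi 0.078 row [0.0,-0.1,-0.9]
   phi 0.087 row [0.0,-0.1,-1.3]
   phi 0.095 row [0.0,-0.1,-1.1]
   phi 0.101 row [0.0,-0.1,-0.9]
```

```bash
python3 -m crank '[[[-0.1,0.8,8.3],[0,0,0],0],[[0,0,-0.6],[0,0,0],0],[[0,-0.1,-1.2],[0,0,0],0]]'; python3 go.py ctl -0.035 4
```

```text
time_s: 9.0
tcp_pos: [447.9, 75.9, 342.3]
eef_rot: [-0.271, 3.13, -0.0]
ft_force: [2.1, 3.1, -0.4]
opening: 0.22
finger_force: 39.3
t 9.00 phi 0.085 th -0.0083 {'scene/bob': np.float64(-0.019), 'scene/weight': np.float64(-0.006), 'scene/ramekin': np.float64(0.012), 'top/bob': np.float64(-0.017), 'top/weight': np.float64(-0.044), 'top/ramekin': np.float64(-0.004)} F [ 2.1  3.1 -0.4] grip 39.3 0.22
T0 0.0385 G 0.487 th -0.0060 w 0.015 rms 0.0026
   -> th -0.005 w 0.004
   -> th -0.005 w -0.004
   -> th -0.006 w -0.010
   -> th -0.007 w -0.013
   -> th -0.008 w -0.016
   phi 0.085 row [-0.0,0.0,0.1]
   phi 0.092 row [0.0,-0.1,-1.0]
   phi 0.098 row [0.0,-0.1,-0.9]
   phi 0.103 row [0.0,-0.1,-0.7]
   phi 0.107 row [0.0,-0.1,-0.5]
```

```bash
python3 - <<'E'
s=open('go.py').read()
s=s.replace("    def res(p):","""    tk=np.concatenate([[a,a+.12,a+.24] for a in d[:-1,0]]+[d[-1:,0]]); pk=np.concatenate([[a,a,b] for a,b in zip(d[:-1,1],d[1:,1])]+[d[-1:,1]])
    def res(p):""").replace("d[:,0],d[:,1])\n        return","tk,pk); o=o[::3]\n        return").replace("d[:,0],d[:,1]); th=o[-1]","tk,pk); o=o[::3]; th=o[-1]")
open('go.py','w').write(s)
E
python3 -m crank '[[[0,0,0],[0,0,0],0],[[0,-0.1,-1],[0,0,0],0]]'; python3 go.py ctl -0.035 8
```

```text
time_s: 9.3
tcp_pos: [447.9, 75.9, 341.3]
eef_rot: [0.271, -3.13, 0.0]
ft_force: [2.5, 2.8, 1.0]
opening: 0.22
finger_force: 39.3
t 9.30 phi 0.093 th -0.0110 {'scene/bob': np.float64(-0.022), 'scene/weight': np.float64(-0.01), 'scene/ramekin': np.float64(0.01), 'top/bob': np.float64(-0.019), 'top/weight': np.float64(-0.043), 'top/ramekin': np.float64(-0.018)} F [2.5 2.8 1. ] grip 39.3 0.22
T0 0.0405 G 0.467 th -0.0131 w -0.031 rms 0.0012
   -> th -0.016 w -0.030
   -> th -0.019 w -0.025
   -> th -0.021 w -0.021
   -> th -0.023 w -0.018
   -> th -0.025 w -0.015
   phi 0.130 row [0.1,-0.6,-5.2]
   phi 0.132 row [0.0,-0.0,-0.3]
   phi 0.131 row [-0.0,0.0,0.1]
   phi 0.130 row [-0.0,0.0,0.1]
   phi 0.130 row [-0.0,0.0,0.1]
```

```bash
python3 -m crank '[[[0.1,-0.5,-4.5],[0,0,0],0],[[0,0,-0.3],[0,0,0],0],[[0,0,0],[0,0,0],0],[[0,0,0],[0,0,0],0]]'; python3 go.py ctl -0.035 8
```

```text
time_s: 9.8
tcp_pos: [448.0, 75.3, 336.6]
eef_rot: [0.271, -3.13, 0.0]
ft_force: [2.3, 2.0, 1.0]
opening: 0.22
finger_force: 39.3
t 9.80 phi 0.126 th -0.0266 {'scene/bob': np.float64(-0.035), 'scene/weight': np.float64(-0.025), 'scene/ramekin': np.float64(-0.009), 'top/bob': np.float64(-0.034), 'top/weight': np.float64(-0.059), 'top/ramekin': np.float64(-0.033)} F [2.3 2.  1. ] grip 39.3 0.22
T0 0.0406 G 0.466 th -0.0294 w -0.029 rms 0.0011
   -> th -0.032 w -0.023
   -> th -0.034 w -0.017
   -> th -0.035 w -0.012
   -> th -0.036 w -0.008
   -> th -0.037 w -0.005
   phi 0.144 row [0.1,-0.3,-2.4]
   phi 0.142 row [-0.0,0.0,0.3]
   phi 0.139 row [-0.0,0.1,0.4]
   phi 0.137 row [-0.0,0.0,0.3]
   phi 0.135 row [-0.0,0.0,0.3]
```

```bash
python3 -m crank '[[[0,-0.3,-2.4],[0,0,0],0],[[0,0,0.3],[0,0,0],0],[[0,0,0.4],[0,0,0],0],[[0,0,0.3],[0,0,0],0]]'; python3 go.py ctl -0.03 8
```

```text
time_s: 10.3
tcp_pos: [448.0, 75.1, 335.3]
eef_rot: [0.271, -3.13, -0.0]
ft_force: [3.2, 2.3, 0.2]
opening: 0.216
finger_force: 39.3
t 10.30 phi 0.136 th -0.0279 {'scene/bob': np.float64(-0.036), 'scene/weight': np.float64(-0.028), 'scene/ramekin': np.float64(-0.01), 'top/bob': np.float64(-0.034), 'top/weight': np.float64(-0.07), 'top/ramekin': np.float64(-0.03)} F [3.2 2.3 0.2] grip 39.3 0.22
T0 0.0400 G 0.469 th -0.0296 w 0.002 rms 0.0019
   -> th -0.029 w 0.003
   -> th -0.029 w 0.002
   -> th -0.029 w 0.001
   -> th -0.029 w 0.000
   -> th -0.029 w -0.000
   phi 0.122 row [-0.0,0.2,1.9]
   phi 0.122 row [-0.0,0.0,0.1]
   phi 0.122 row [0.0,-0.0,-0.1]
   phi 0.123 row [0.0,-0.0,-0.1]
   phi 0.123 row [0.0,-0.0,-0.1]
```

```bash
python3 -m crank '[[[0,0.2,1.9],[0,0,0],0],[[0,0,0],[0,0,0],0],[[0,0,0],[0,0,0],0],[[0,0,0],[0,0,0],0]]'; sed -i 's/im,d=robot.camera(c); h=/im,d=robot.camera(c); cv2.imwrite(f"last_{c}.png",im); h=/' m.py; python3 go.py ctl -0.03 8; python3 - <<'E'
import cv2,numpy as np
a=cv2.imread("last_scene.png")[195:255,260:320];b=cv2.imread("last_top.png")[180:240,300:360]
cv2.imwrite("pics/e.png",np.hstack([cv2.resize(x,(400,400),interpolation=cv2.INTER_CUBIC) for x in(a,b)]))
E
```

```text
time_s: 10.8
tcp_pos: [448.0, 75.3, 337.1]
eef_rot: [0.271, -3.13, -0.0]
ft_force: [2.6, 3.0, -0.8]
opening: 0.215
finger_force: 39.3
t 10.80 phi 0.123 th -0.0185 {'scene/bob': np.float64(-0.028), 'scene/weight': np.float64(-0.017), 'scene/ramekin': np.float64(0.0), 'top/bob': np.float64(-0.024), 'top/weight': np.float64(-0.054), 'top/ramekin': np.float64(-0.027)} F [ 2.6  3.  -0.8] grip 39.3 0.21
T0 0.0396 G 0.470 th -0.0190 w 0.015 rms 0.0023
   -> th -0.018 w 0.009
   -> th -0.017 w 0.003
   -> th -0.017 w -0.001
   -> th -0.017 w -0.004
   -> th -0.018 w -0.006
   phi 0.102 row [-0.1,0.3,2.9]
   phi 0.105 row [0.0,-0.0,-0.4]
   phi 0.109 row [0.0,-0.1,-0.5]
   phi 0.112 row [0.0,-0.0,-0.4]
   phi 0.114 row [0.0,-0.0,-0.3]
```

View pics/e.png

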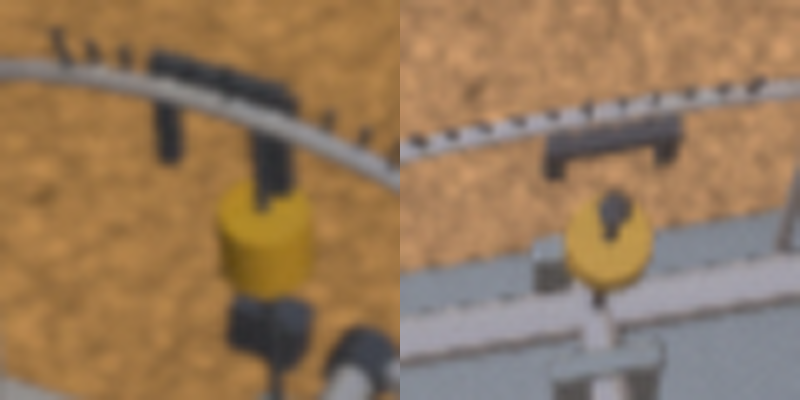

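In the top half of the picture the ball, at (614,208), lines up with the prong middle at (609,157) to within about 1 mm, allowing for the yaw. The tip is well inside the gap, so I keep holding.

```bash
python3 -m crank '[[[0,0.3,2.9],[0,0,0],0],[[0,0,-0.4],[0,0,0],0],[[0,0,-0.5],[0,0,0],0],[[0,0,-0.4],[0,0,0],0]]'; python3 go.py ctl -0.027 8
```

```text
time_s: 11.3
tcp_pos: [448.0, 75.6, 338.6]
eef_rot: [0.271, -3.13, 0.0]
ft_force: [2.0, 2.8, -0.8]
opening: 0.218
finger_force: 39.3
t 11.30 phi 0.112 th -0.0153 {'scene/bob': np.float64(-0.026), 'scene/weight': np.float64(-0.015), 'scene/ramekin': np.float64(0.007), 'top/bob': np.float64(-0.024), 'top/weight': np.float64(-0.054), 'top/ramekin': np.float64(-0.018)} F [ 2.   2.8 -0.8] grip 39.3 0.22
T0 0.0396 G 0.470 th -0.0149 w 0.002 rms 0.0022
   -> th -0.015 w -0.001
   -> th -0.015 w -0.004
   -> th -0.016 w -0.006
   -> th -0.016 w -0.007
   -> th -0.017 w -0.007
   phi 0.109 row [-0.0,0.0,0.3]
   phi 0.112 row [0.0,-0.0,-0.3]
   phi 0.114 row [0.0,-0.0,-0.3]
   phi 0.116 row [0.0,-0.0,-0.2]
   phi 0.117 row [0.0,-0.0,-0.2]
```

```bash
python3 -m crank '[[[0,0,0.8],[0,0,0],0],[[0,0,-0.3],[0,0,0],0],[[0,0,-0.3],[0,0,0],0],[[0,0,-0.2],[0,0,0],0]]'; python3 go.py ctl -0.027 8
```

```text
time_s: 11.8
tcp_pos: [448.0, 75.6, 338.6]
eef_rot: [0.271, -3.13, 0.0]
ft_force: [1.6, 2.8, 1.0]
opening: 0.22
finger_force: 39.3
t 11.80 phi 0.112 th -0.0222 {'scene/bob': np.float64(-0.031), 'scene/weight': np.float64(-0.019), 'scene/ramekin': np.float64(-0.002), 'top/bob': np.float64(-0.031), 'top/weight': np.float64(-0.055), 'top/ramekin': np.float64(-0.031)} F [1.6 2.8 1. ] grip 39.3 0.22
T0 0.0397 G 0.469 th -0.0221 w -0.017 rms 0.0024
   -> th -0.024 w -0.014
   -> th -0.025 w -0.011
   -> th -0.026 w -0.008
   -> th -0.027 w -0.006
   -> th -0.027 w -0.004
   phi 0.131 row [0.1,-0.3,-2.6]
   phi 0.130 row [-0.0,0.0,0.0]
   phi 0.129 row [-0.0,0.0,0.2]
   phi 0.127 row [-0.0,0.0,0.2]
   phi 0.126 row [-0.0,0.0,0.1]
```

```bash
python3 -m crank '[[[0,-0.3,-2.6],[0,0,0],0],[[0,0,0],[0,0,0],0],[[0,0,0.2],[0,0,0],0],[[0,0,0.2],[0,0,0],0]]'; python3 go.py ctl -0.027 8
```

```text
time_s: 12.3
tcp_pos: [448.0, 75.3, 336.5]
eef_rot: [0.271, -3.13, -0.0]
ft_force: [1.9, 3.9, -0.7]
opening: 0.217
finger_force: 39.3
t 12.30 phi 0.127 th -0.0291 {'scene/bob': np.float64(-0.039), 'scene/weight': np.float64(-0.03), 'scene/ramekin': np.float64(-0.01), 'top/bob': np.float64(-0.036), 'top/weight': np.float64(-0.056), 'top/ramekin': np.float64(-0.027)} F [ 1.9  3.9 -0.7] grip 39.3 0.22
T0 0.0396 G 0.471 th -0.0294 w -0.009 rms 0.0022
   -> th -0.030 w -0.006
   -> th -0.031 w -0.003
   -> th -0.031 w -0.001
   -> th -0.031 w -0.000
   -> th -0.031 w 0.001
   phi 0.131 row [0.0,-0.1,-0.6]
   phi 0.130 row [-0.0,0.0,0.2]
   phi 0.128 row [-0.0,0.0,0.2]
   phi 0.127 row [-0.0,0.0,0.2]
   phi 0.126 row [-0.0,0.0,0.1]
```

```bash
python3 -m crank '[[[0,-0.1,-0.6],[0,0,0],0],[[0,0,0],[0,0,0],0],[[0,0,0.2],[0,0,0],0],[[0,0,0.2],[0,0,0],0]]'; python3 go.py ctl -0.027 8
```

```text
time_s: 12.8
tcp_pos: [448.0, 75.2, 336.3]
eef_rot: [0.271, -3.13, -0.0]
ft_force: [0.9, 4.5, -0.2]
opening: 0.222
finger_force: 39.3
t 12.80 phi 0.128 th -0.0265 {'scene/bob': np.float64(-0.037), 'scene/weight': np.float64(-0.027), 'scene/ramekin': np.float64(-0.007), 'top/bob': np.float64(-0.033), 'top/weight': np.float64(-0.062), 'top/ramekin': np.float64(-0.029)} F [ 0.9  4.5 -0.2] grip 39.3 0.22
T0 0.0395 G 0.468 th -0.0275 w 0.005 rms 0.0024
   -> th -0.027 w 0.004
   -> th -0.027 w 0.003
   -> th -0.026 w 0.002
   -> th -0.026 w 0.001
   -> th -0.026 w 0.001
   phi 0.119 row [-0.0,0.2,1.3]
   phi 0.119 row [0.0,-0.0,-0.0]
   phi 0.119 row [0.0,-0.0,-0.1]
   phi 0.120 row [0.0,-0.0,-0.1]
   phi 0.120 row [0.0,-0.0,-0.1]
```

The tip has been inside for more than 5.5 s. Now the controlled lowering.

```bash
NOREC=1 python3 go.py ctl -0.26 8 slow
```

```text
T0 0.0395 G 0.468 th -0.0275 w 0.005 rms 0.0024
   -> th -0.028 w -0.017
   -> th -0.031 w -0.050
   -> th -0.038 w -0.079
   -> th -0.047 w -0.100
   -> th -0.058 w -0.115
   phi 0.048 row [-0.2,1.0,11.2]
   phi 0.031 row [-0.0,0.1,2.4]
   phi 0.052 row [0.0,-0.1,-2.9]
   phi 0.072 row [0.0,-0.2,-2.8]
   phi 0.089 row [0.0,-0.2,-2.4]
```

```bash
python3 -m crank '[[[-0.2,1,11],[0,0,0],0],[[0,0,2],[0,0,0],0],[[0,0,-2.9],[0,0,0],0],[[0,-0.2,-2.8],[0,0,0],0]]'; python3 go.py ctl -0.26 8 slow
```

```text
time_s: 13.3
tcp_pos: [447.8, 76.0, 343.2]
eef_rot: [-0.271, 3.13, 0.0]
ft_force: [0.4, 3.7, -0.4]
opening: 0.22
finger_force: 39.3
t 13.30 phi 0.079 th -0.0433 {'scene/bob': np.float64(-0.049), 'scene/weight': np.float64(-0.041), 'scene/ramekin': np.float64(-0.024), 'top/bob': np.float64(-0.054), 'top/weight': np.float64(-0.081), 'top/ramekin': np.float64(-0.052)} F [ 0.4  3.7 -0.4] grip 39.3 0.22
T0 0.0398 G 0.470 th -0.0487 w -0.078 rms 0.0025
   -> th -0.057 w -0.093
   -> th -0.067 w -0.104
   -> th -0.078 w -0.112
   -> th -0.090 w -0.118
   -> th -0.102 w -0.122
   phi 0.092 row [0.0,-0.1,-1.7]
   phi 0.103 row [0.0,-0.2,-1.7]
   phi 0.114 row [0.0,-0.2,-1.4]
   phi 0.123 row [0.0,-0.1,-1.3]
   phi 0.131 row [0.0,-0.1,-1.1]
```

```bash
python3 -m crank '[[[0,-0.1,-1.7],[0,0,0],0],[[0,-0.1,-1.7],[0,0,0],0],[[0,-0.2,-1.5],[0,0,0],0],[[0,-0.1,-1.5],[0,0,0],0]]'; python3 go.py ctl -0.26 8 slow
```

```text
time_s: 13.8
tcp_pos: [447.9, 75.4, 337.1]
eef_rot: [-0.271, 3.13, -0.0]
ft_force: [2.6, 3.5, -0.1]
opening: 0.218
finger_force: 39.4
t 13.80 phi 0.123 th -0.1020 {'scene/bob': np.float64(-0.106), 'scene/weight': np.float64(-0.101), 'scene/ramekin': np.float64(-0.09), 'top/bob': np.float64(-0.109), 'top/weight': np.float64(-0.126), 'top/ramekin': np.float64(-0.099)} F [ 2.6  3.5 -0.1] grip 39.4 0.22
T0 0.0399 G 0.488 th -0.1120 w -0.134 rms 0.0029
   -> th -0.126 w -0.134
   -> th -0.139 w -0.131
   -> th -0.152 w -0.128
   -> th -0.164 w -0.126
   -> th -0.177 w -0.125
   phi 0.161 row [0.1,-0.8,-5.4]
   phi 0.167 row [0.0,-0.1,-0.8]
   phi 0.171 row [0.0,-0.1,-0.5]
   phi 0.174 row [0.0,-0.1,-0.5]
   phi 0.178 row [0.0,-0.1,-0.5]
```

```bash
python3 -m crank '[[[0.1,-0.6,-5.4],[0,0,0],0],[[0,-0.1,-0.8],[0,0,0],0],[[0,-0.1,-0.5],[0,0,0],0],[[0,-0.1,-0.5],[0,0,0],0]]'; python3 go.py ctl -0.26 8 slow
```

```text
time_s: 14.3
tcp_pos: [448.1, 74.4, 330.1]
eef_rot: [-0.27, 3.129, -0.001]
ft_force: [2.9, 0.5, 0.1]
opening: 0.217
finger_force: 39.4
t 14.30 phi 0.173 th -0.1650 {'scene/bob': np.float64(-0.166), 'scene/weight': np.float64(-0.163), 'scene/ramekin': np.float64(-0.158), 'top/bob': np.float64(-0.171), 'top/weight': np.float64(-0.177), 'top/ramekin': np.float64(-0.169)} F [2.9 0.5 0.1] grip 39.4 0.22
T0 0.0400 G 0.488 th -0.1776 w -0.126 rms 0.0029
   -> th -0.190 w -0.126
   -> th -0.203 w -0.125
   -> th -0.215 w -0.125
   -> th -0.228 w -0.125
   -> th -0.240 w -0.124
   phi 0.180 row [0.0,-0.2,-1.0]
   phi 0.185 row [0.0,-0.1,-0.7]
   phi 0.190 row [0.0,-0.1,-0.6]
   phi 0.194 row [0.0,-0.1,-0.6]
   phi 0.199 row [0.0,-0.1,-0.6]
```

Slow down slightly for the landing.

```bash
python3 -m crank '[[[0,-0.2,-1.5],[0,0,0],0],[[0,-0.1,-1],[0,0,0],0],[[0,-0.1,-0.6],[0,0,0],0],[[0,0,0],[0,0,0],0]]'; python3 go.py ctl -0.26 8 slow
```

```text
time_s: 14.8
tcp_pos: [448.1, 73.9, 327.0]
eef_rot: [-0.27, 3.129, -0.001]
ft_force: [4.2, -2.0, 1.9]
opening: 0.224
finger_force: 39.5
t 14.80 phi 0.196 th -0.2004 {'scene/bob': np.float64(-0.203), 'scene/weight': np.float64(-0.201), 'scene/ramekin': np.float64(-0.194), 'top/bob': np.float64(-0.203), 'top/weight': np.float64(-0.209), 'top/ramekin': np.float64(-0.198)} F [ 4.2 -2.   1.9] grip 39.5 0.22
T0 0.0408 G 0.458 th -0.2084 w -0.055 rms 0.0039
   -> th -0.215 w -0.070
   -> th -0.223 w -0.089
   -> th -0.232 w -0.103
   -> th -0.242 w -0.093
   -> th -0.250 w 0.000
   phi 0.122 row [-0.3,1.6,10.2]
   phi 0.131 row [0.0,-0.2,-1.3]
   phi 0.145 row [0.0,-0.3,-1.9]
   phi 0.225 row [0.4,-2.0,-11.0]
   phi 0.246 row [0.1,-0.7,-2.9]
```

```bash
python3 -m crank '[[[-0.1,0.6,4],[0,0,0],0],[[0,0,0],[0,0,0],0],[[0,0,0],[0,0,0],0],[[0,0,0],[0,0,0],0],[[0,0,0],[0,0,0],0]]'; python3 go.py ramp -0.02
```

```text
time_s: 15.4
tcp_pos: [448.0, 74.6, 330.9]
eef_rot: [-0.27, 3.129, -0.001]
ft_force: [4.7, -1.8, 1.8]
opening: 0.219
finger_force: 39.5
t 15.40 phi 0.168 th -0.2099 {'scene/bob': np.float64(-0.212), 'scene/weight': np.float64(-0.21), 'scene/ramekin': np.float64(-0.207), 'top/bob': np.float64(-0.211), 'top/weight': np.float64(-0.215), 'top/ramekin': np.float64(-0.205)} F [ 4.7 -1.8  1.8] grip 39.5 0.22
   phi 0.148 row [-0.1,0.4,2.8]
   phi 0.128 row [-0.1,0.4,2.8]
   phi 0.108 row [-0.1,0.3,2.8]
   phi 0.088 row [-0.0,0.3,2.8]
   phi 0.068 row [-0.0,0.2,2.8]
```

```bash
python3 -m crank '[[[-0.1,0.5,4],[0,0,0],0],[[0,0,0],[0,0,0],0],[[0,0,0],[0,0,0],0],[[0,0,0],[0,0,0],0],[[0,0,0],[0,0,0],0]]'; python3 go.py ramp -0.02
```

```text
time_s: 16.0
tcp_pos: [447.9, 75.2, 334.8]
eef_rot: [-0.271, 3.129, -0.001]
ft_force: [5.5, -2.6, 1.3]
opening: 0.217
finger_force: 39.5
t 16.00 phi 0.139 th -0.2233 {'scene/bob': np.float64(-0.224), 'scene/weight': np.float64(-0.224), 'scene/ramekin': np.float64(-0.22), 'top/bob': np.float64(-0.225), 'top/weight': np.float64(-0.229), 'top/ramekin': np.float64(-0.223)} F [ 5.5 -2.6  1.3] grip 39.5 0.22
   phi 0.119 row [-0.1,0.4,2.8]
   phi 0.099 row [-0.1,0.3,2.8]
   phi 0.079 row [-0.0,0.2,2.8]
   phi 0.059 row [-0.0,0.2,2.8]
   phi 0.039 row [-0.0,0.1,2.8]
```

```bash
python3 -m crank '[[[-0.1,0.4,2.8],[0,0,0],0],[[0,0,0],[0,0,0],0],[[0,0,0],[0,0,0],0],[[0,0,0],[0,0,0],0]]'; python3 go.py ramp -0.04
```

```text
time_s: 16.5
tcp_pos: [447.8, 75.6, 337.6]
eef_rot: [-0.271, 3.129, -0.001]
ft_force: [5.2, -2.4, 2.1]
opening: 0.218
finger_force: 39.5
t 16.50 phi 0.119 th -0.2507 {'scene/bob': np.float64(-0.251), 'scene/weight': np.float64(-0.251), 'scene/ramekin': np.float64(-0.249), 'top/bob': np.float64(-0.252), 'top/weight': np.float64(-0.251), 'top/ramekin': np.float64(-0.251)} F [ 5.2 -2.4  2.1] grip 39.5 0.22
   phi 0.079 row [-0.1,0.5,5.6]
   phi 0.039 row [-0.1,0.3,5.6]
   phi -0.001 row [-0.0,0.1,5.6]
   phi -0.041 row [0.0,-0.1,5.6]
   phi -0.081 row [0.1,-0.3,5.6]
```

Landed. Return the handle to its unheld angle (-0.25) before letting go.

```bash
python3 -m crank '[[[-0.1,0.5,8],[0,0,0],0],[[0,0.3,8],[0,0,0],0],[[0,-0.2,8],[0,0,0],0],[[0.1,-0.9,8],[0,0,0],0],[[0.2,-1.2,8],[0,0,0],0]]'; python3 -m crank '[[[0.3,-1.8,8],[0,0,0],0],[[0.1,-0.8,3],[0,0,0],0],[[0,0,0],[0,0,0],0]]';  python3 go.py ramp -0.01
```

```text
time_s: 17.1
tcp_pos: [448.0, 74.6, 377.6]
eef_rot: [-0.272, 3.13, 0.003]
ft_force: [6.1, 0.3, 0.4]
opening: 0.215
finger_force: 39.4
time_s: 17.4
tcp_pos: [448.3, 72.2, 388.7]
eef_rot: [-0.272, 3.129, 0.004]
ft_force: [4.7, 2.6, 1.4]
opening: 0.218
finger_force: 39.5
t 17.40 phi -0.249 th -0.2497 {'scene/bob': np.float64(-0.25), 'scene/weight': np.float64(-0.25), 'scene/ramekin': np.float64(-0.249), 'top/bob': np.float64(-0.25), 'top/weight': np.float64(-0.25), 'top/ramekin': np.float64(-0.252)} F [4.7 2.6 1.4] grip 39.5 0.22
   phi -0.259 row [0.1,-0.3,1.4]
   phi -0.269 row [0.1,-0.4,1.4]
   phi -0.279 row [0.1,-0.4,1.3]
   phi -0.289 row [0.1,-0.4,1.3]
   phi -0.299 row [0.1,-0.4,1.3]
```

```bash
python3 -m crank '[[[0,0,0],[0,0,0],0.5],[[0,0,0],[0,0,0],1],[[0,0,0],[0,0,0],1],[[0,0,0],[0,0,0],1],[[0,0,0],[0,0,0],1]]'; python3 -m crank '[[[0,0,15],[0,0,0],1],[[0,0,25],[0,0,0],1],[[0,0,25],[0,0,0],1],[[-15,0,25],[0,0,0],1],[[-20,0,10],[0,0,0],1]]'; python3 -m crank '[[[0,0,0],[0,0,0],1],[[0,0,0],[0,0,0],1],[[0,0,0],[0,0,0],1],[[0,0,0],[0,0,0],1]]'; python3 go.py ramp 0; python3 - <<'E'
import cv2
cv2.imwrite("pics/f.png",cv2.imread("last_scene.png"))
E
```

```text
time_s: 18.0
tcp_pos: [448.0, 71.5, 388.4]
eef_rot: [0.271, -3.129, 0.0]
ft_force: [-1.2, -0.5, -0.1]
opening: 0.999
finger_force: 0.0
time_s: 18.5
tcp_pos: [413.6, 71.6, 490.8]
eef_rot: [-0.27, 3.127, 0.0]
ft_force: [0.7, -0.4, 0.0]
opening: 1.003
finger_force: 0.0
time_s: 18.9
tcp_pos: [413.7, 71.6, 487.7]
eef_rot: [0.27, -3.128, 0.0]
ft_force: [0.4, 0.1, 0.2]
opening: 1.0
finger_force: 0.0
t 18.90 phi -1.265 th -0.2498 {'scene/bob': np.float64(-0.25), 'scene/weight': np.float64(-0.25), 'scene/ramekin': np.float64(-0.25), 'top/bob': np.float64(-0.25), 'top/weight': np.float64(-0.25), 'top/ramekin': np.float64(-0.252)} F [0.4 0.1 0.2] grip 0.0 1.0
   phi -1.265 row [-0.0,0.0,-0.0]
   phi -1.265 row [-0.0,0.0,-0.0]
   phi -1.265 row [-0.0,0.0,-0.0]
   phi -1.265 row [-0.0,0.0,-0.0]
   phi -1.265 row [-0.0,0.0,-0.0]
```

View pics/f.png

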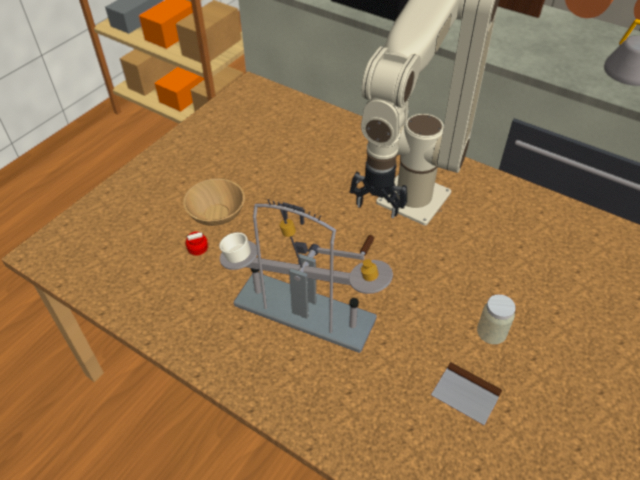

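The beam is back on its rest with the ramekin end down (235,250). The gripper is clear of the handle at (380,190), and the basket, jar, scraper and timer are where they were.

```bash
python3 -c "from cell import robot; print(robot.finish_job())"
```

```text
the job is handed in; nothing more can be done
None
```

By my measurements, the pointer tip stayed between the prongs for about 6 s; the beam was then eased back onto its rest, the handle released, and the job handed in (no verdict was returned).

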